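# Open the blue bench valve to its stop and ease it back a quarter turn

## Robot

A 6-joint arm with a two-finger parallel gripper is mounted at the origin on the work surface. World frame = base frame: x ahead of the robot, y to its left, z up, the work surface at z = 0. Lengths are in m, angles in degrees, forces in N, time in s.
With the tool pointing down it reaches from about 0.35 to 0.875 m from the base axis. Payload 4.2 kg.
Tool frame: the origin (TCP) lies midway between the tips of the shut fingers; the grasp point (between the pads) lies 19 mm behind it; y points along the fingers, z is the direction in which the jaws open and shut, and the axes are right-handed (so a half turn about y gives the same grasp; the last joint's range is limited). The gripper opens to 87 mm and grips with 3 to 60 N. Pads are 19 mm wide; open, the fingers measure 117 mm over their backs; the gripper's body (75 mm by 190 mm) begins 51 mm behind the grasp point.
Start: joints at [-54.053, 22.042, 0.453, 0, -68.411, -14.817], TCP at [0.225, -0.583, 0.223] pointing down, gripper open.
Joint ranges: [-179.83, 179.83], [-69.29, 118.12], [-61.27, 80.66], [-181.25, 117.63], [-171.15, -9.14], [-177.46, 177.46]. Speed limits (degrees/s): [159.86, 159.86, 180, 180, 180, 180].

## Interface

Orientations are given as [roll, pitch, yaw] about the fixed x, y, z axes, in that order (R = Rz(yaw) Ry(pitch) Rx(roll)).
In Python, from workcell import env gives the robot as it stands. The module is installed in compiled form; this text tells all that it offers. Calls block until the motion is done:
- env.goto(position, orientation): joint-space move of the TCP to a pose.
- env.move_straight(position, rotation=None, rate=0.15, force_limit=None): straight line of the TCP; rotation=None keeps the orientation; rate is the mean speed in m/s. With force_limit (N) it stops when the force on the tool has changed by that much, and returns True; else False.
- env.set_joints(angles): joint-space move.
- env.gripper_to(opening, grasp_force=None): opening from 0.0 (shut) to 1.0 (fully open); grasp_force is the grip in N (None keeps the last); returns when the fingers have stopped.
- env.dwell(seconds).
- env.inverse_kinematics(position, orientation): joint angles nearest the present ones, or None.
- env.read_state(): the state.
- env.grab_frame(name): name is "scene" or "side" or "wrist"; returns a dict with "image" (420x560x3 uint8, blue, green, red), "fx", "fy", "cx", "cy" (pixels), "D" ([k1, k2, p1, p2, k3] as OpenCV has them; the pictures are not rectified), "position" and "orientation" of the camera in the world. Camera axes: x right, y up, looking along -z (the intrinsics and any distortion apply to the point x, -y, -z); pixel columns grow to the right and rows downward; lengths in m; the calibration is good to about 2 mm. A picture is of the moment at which its call begins. There is no depth.
A pose or a line that the arm cannot do raises env.Unreachable and nothing moves.
- env.close_job(): hands the job in, once; it reports no verdict.
Trained networks look in a picture, given as the dict that the camera call returned (one of the last four; its "shot" number tells which), for a name from the list of things; names that differ only in an ending like _2 or _b are one class to them, and where a whole thing is asked for, a point or a joint stands for the part that bears it (a point fixed in the world has none). Each returns a list of dicts, best first, with "score" (0 to 1); they miss things now and then, are a little off and sometimes report something else, mostly with a low value. They report only what shows in the picture. A call takes as long as a camera call.
- env.search_frame(picture, thing): "xyz" ([x, y, z] in m, in world coordinates, good to about 4 mm: the middle of the surface that is visible of it).
- env.trace(picture, thing): "mask" (420x560 bool, what is visible of it).
The state is a dict: "clock": time; "joint_positions": joint angles; "qvel": joint speeds; "joint_torque": joint torques, N m; "position": TCP position; "tool_rot": TCP orientation; "force": force on the tool from outside, world axes, zero at the start; "wrist_torque": the same for the moment, N m; "opening": opening from 0.0 (shut) to 1.0 (fully open).
Only numpy, scipy, OpenCV 4.12 (cv2) and the standard library are available. Lean on these libraries where they do the work, as an engineer would, in place of code of your own. Each camera call takes 0.05 s, during which the arm holds its last target. There are 200 camera calls.

## Task

Open the water valve with the blue handwheel fully: crank it counter-clockwise (seen from above) until you feel it reach its stop, then turn it back a quarter turn so that it cannot jam open, and let go. Leave the valve with the red handwheel as it is.

Things in the scene. Friction and masses are not known exactly. Their poses are not given: they have to be found in the camera images.
- blue_wheel (a joint): Turning angle of the blue handwheel in rad, about a vertical axis: it grows counter-clockwise seen from above (opening). 0 is shut; the rigid stop of the fully open valve is at 15.0. The episode starts 1.1 to 1.8 turns short of that stop. The wheel turns stiffly and evenly (about 2 N at the crank handle), stays where it is left, and at the stop it will not go further however hard it is pushed; it does not rise as it turns.
- blue_hub (a point): Centre of the blue handwheel, on its turning axis, in the plane of the rim, 115 mm above the bench; z up, x points from the axis to the crank handle. The wheel is a ring of 134 mm outer diameter, 14 mm thick, with three spokes and a flat hub (its nut ends 9 mm above this point), on top of a brass gate valve fixed to the bench by a 200 mm long steel pipe whose ends go down into the bench top.
- blue_crank (a point): Centre (half-way up) of the white crank handle on the blue handwheel: an upright cylinder of 24 mm diameter and 50 mm height that spins freely on its own pin, so that it can be held while it is led round. Its axis is 60 mm from the wheel's axis; its centre is 36 mm above the plane of the rim (151 mm above the bench), its top 61 mm and its lower end 11 mm above that plane. z up; it turns with the wheel.
- red_crank (a point): Centre of the white crank handle of the other valve, which has the same shape and size but a red handwheel; that valve stands 0.2 m or more from the blue one, on its left or its right, and must stay as it is.

How it is judged:
By the outcome, as a careful person would: the job done as asked, in the order asked, and still so for the second after the job is handed in, with the robot touching nothing.
It also fails if it takes over 72 s, if anything falls off the work surface, if the arm or the gripper's body presses on something with over 40 N, if the wrist force passes 120 N, or if a joint passes its speed limit or range.

## Working session

There is one attempt and no reset: what is moved stays moved. The work goes in short steps, each a Python script; the robot and the scene stay as the last script left them, time stands still between calls to the robot, and variables do not carry over. Pictures are saved under pics/ and viewed, about 8 in all and at most 12, crops included, and the job is handed in when it is done.

```bash
mkdir -p pics
python3 - <<'E'
from workcell import env
import cv2
s=env.read_state(); print({k:s[k] for k in('clock','position','tool_rot','force','opening')})
ims=[]
for n in("scene","side"):
    f=env.grab_frame(n); ims.append(f["image"]); print(n,f["position"],f["orientation"],f["fx"],f["D"])
    for t in("blue_crank","red_crank","blue_hub"):
        print(t,[(d["xyz"],d["score"]) for d in env.search_frame(f,t)])
cv2.imwrite("pics/a.png",cv2.resize(cv2.hconcat(ims),(800,300)))
E
```

```text
{'clock': 0.0, 'position': array([ 0.22511662, -0.58242235,  0.22147475]), 'tool_rot': array([-8.98776107e+01,  6.31670560e-03,  2.11215009e+01]), 'force': array([ 0.59113371, -0.0900301 , -1.0604212 ]), 'opening': 0.9969108804868289}
scene [ 1.04628469 -0.16911512  0.81757509] [36.50598753 -0.07183505 69.56772883] 534.1204386784502 [-0.15784054  0.          0.          0.          0.        ]
blue_crank [([0.5797, -0.1597, 0.1247], 0.76)]
red_crank [([0.5407, 0.1898, 0.1232], 0.84)]
blue_hub [([0.5787, -0.1562, 0.1245], 0.81)]
side [0.15748547 0.42922263 0.64417659] [  53.00182891   -0.92384044 -135.33913111] 474.1999700024477 [0.0427966 0.        0.        0.        0.       ]
blue_crank [([0.5658, -0.1607, 0.1166], 0.71)]
red_crank [([0.5327, 0.1944, 0.1233], 0.69)]
blue_hub [([0.5647, -0.1599, 0.1188], 0.88)]
```

View pics/a.png

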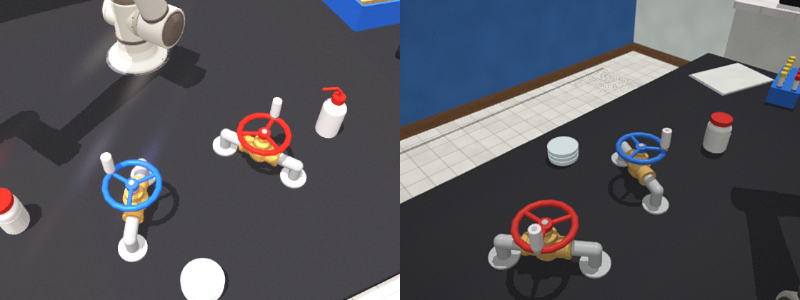

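```bash
cat > h.py <<'E'
from workcell import env
import numpy as np, cv2
from scipy.optimize import least_squares
from scipy.spatial.transform import Rotation as R
def cam(f):
    K=np.array([[f["fx"],0,f["cx"]],[0,f["fy"],f["cy"]],[0,0,1.]])
    return K,np.array(f["D"],float),R.from_euler("xyz",f["orientation"],degrees=True).as_matrix(),np.array(f["position"])
def unproj(f,px,z):
    K,D,M,p=cam(f); u=cv2.undistortPoints(np.float64(px).reshape(-1,1,2),K,D)[:,0]
    d=np.c_[u[:,0],-u[:,1],-np.ones(len(u))]@M.T
    return p+d*((z-p[2])/d[:,2])[:,None]
def proj(f,P):
    K,D,M,p=cam(f); c=(np.atleast_2d(P)-p)@M*[1,-1,-1]
    return cv2.projectPoints(c,np.zeros(3),np.zeros(3),K,D)[0][:,0]
def hub(f,guess):
    hsv=cv2.cvtColor(f["image"],cv2.COLOR_BGR2HSV)
    m=cv2.inRange(hsv,(95,120,60),(125,255,255))
    n,l,st,c=cv2.connectedComponentsWithStats(m)
    g=proj(f,guess)[0]
    i=min((i for i in range(1,n) if st[i,4]>200),key=lambda i:np.hypot(*(c[i]-g)))
    px=np.argwhere(l==i)[:,::-1]
    P=unproj(f,cv2.convexHull(px.astype(np.int32))[:,0],.115)[:,:2]
    s=least_squares(lambda q:np.hypot(*(P-q[:2]).T)-q[2],[*guess[:2],.067],loss="soft_l1",f_scale=.002)
    return s.x
def crank(f,h):
    hsv=cv2.cvtColor(f["image"],cv2.COLOR_BGR2HSV)
    m=cv2.inRange(hsv,(0,0,110),(180,60,255))
    px=np.argwhere(m>0)[:,::-1]; P=unproj(f,px,.151)[:,:2]
    r=np.hypot(*(P-h[:2]).T); k=(r<.105)&(r>.02)
    mm=np.zeros_like(m); mm[px[k][:,1],px[k][:,0]]=255
    n,l,st,c=cv2.connectedComponentsWithStats(mm)
    return [(unproj(f,c[i],.151)[0].round(4),st[i,4]) for i in range(1,n) if st[i,4]>40]
E
python3 - <<'E'
from h import *
for n in("scene","side"):
    f=env.grab_frame(n); h=hub(f,np.array([.572,-.158,.115])); print(n,h)
    for p,a in crank(f,h): d=p[:2]-h[:2]; print(p,a,np.hypot(*d),np.degrees(np.arctan2(d[1],d[0])))
E
```

```text
scene [ 0.57836189 -0.15115072  0.06758786]
[ 0.5304 -0.1885  0.151 ] 472 0.06078907406272277 -142.0910997460789
[ 0.5781 -0.1225  0.151 ] 222 0.0286519175973419 90.52371298774644
[ 0.6092 -0.1116  0.151 ] 72 0.05015225374672833 52.056085065733036
[ 0.6778 -0.1737  0.151 ] 57 0.1019627764670387 -12.776708748518473
side [ 0.57958793 -0.15211105  0.06933199]
[ 0.5316 -0.1874  0.151 ] 375 0.05956635589168437 -143.67030125768767
[ 0.5778 -0.0861  0.151 ] 156 0.06603526222169222 91.55149096670354
```

```bash
cat >> h.py <<'E'
H=np.array([.579,-.1516]); O=[-90,0,37]; Z=.139
def at(a,r=.06,z=Z,off=(0,0)): return [*(H+off+r*np.array([np.cos(a),np.sin(a)])),z]
def show(t=""):
    s=env.read_state(); d=s["position"][:2]-H; a=np.arctan2(d[1],d[0])
    F=s["force"]; e=np.array([np.cos(a),np.sin(a)]); 
    print(t,"t%.1f pos"%s["clock"],s["position"].round(4),"r%.4f a%.2f"%(np.hypot(*d),np.degrees(a)),"Fr%.1f Ft%.1f Fz%.1f"%(F[:2]@e,F[1]*e[0]-F[0]*e[1],F[2]),"op%.3f"%s["opening"],flush=True); return s,a,F[:2]@e,F[1]*e[0]-F[0]*e[1]
E
python3 - <<'E'
from h import *
a=np.radians(-142.9)
env.goto(at(a,z=.25),O); show()
print(env.move_straight(at(a),rate=.12,force_limit=8)); show("down")
env.gripper_to(0.2,20); s,_,_,_=show("grip")
for i in range(3):
    a+=np.radians(10); print(env.move_straight(at(a),rate=.06,force_limit=20)); show("turn")
f=env.grab_frame("side"); cv2.imwrite("pics/b.png",f["image"])
E
```

```text
t2.3 pos [ 0.5308 -0.1886  0.2499] r0.0607 a-142.51 Fr0.1 Ft-1.0 Fz-0.5 op1.004
False
down t3.4 pos [ 0.5317 -0.188   0.1398] r0.0597 a-142.40 Fr0.5 Ft0.1 Fz0.6 op1.003
grip t4.5 pos [ 0.5312 -0.1878  0.139 ] r0.0600 a-142.84 Fr-0.7 Ft0.2 Fz0.3 op0.270
False
turn t4.8 pos [ 0.539  -0.1961  0.139 ] r0.0598 a-131.92 Fr-0.9 Ft2.0 Fz-1.7 op0.268
False
turn t5.1 pos [ 0.5476 -0.2024  0.139 ] r0.0597 a-121.74 Fr-1.3 Ft2.0 Fz-1.2 op0.269
False
turn t5.4 pos [ 0.5567 -0.2069  0.139 ] r0.0596 a-111.97 Fr-1.6 Ft1.1 Fz-1.3 op0.271
```

View pics/b.png

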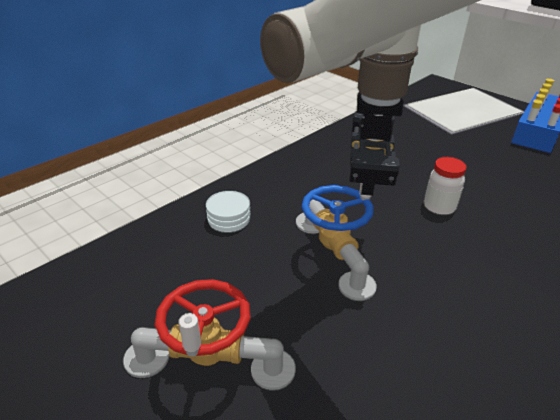

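The jaws are around the blue handle (near pixel 365,190) and it follows the arm. The red valve is untouched, and the forces are small. I'll keep cranking.

Run:
```python
from h import *
a0=a=np.radians(-112.9); n=0
while a-a0<np.radians(640):
    a+=np.radians(12); n+=1
    hit=env.move_straight(at(a),rate=.06,force_limit=18)
    if hit or n%4==0: s,_,fr,ft=show("cmd%.0f hit%d"%(np.degrees(a),hit))
    if hit or abs(fr)>15: break
env.dwell(.2); show("end")
```

```text
Traceback (most recent call last):
NameError: name 'fr' is not defined
```

Run:
```python
from h import *
a0=a=np.radians(-100.9); n=0
while a-a0<np.radians(630):
    a+=np.radians(12); n+=1
    hit=env.move_straight(at(a),rate=.06,force_limit=18)
    if hit or n%4==0:
        s,_,fr,ft=show("cmd%.0f hit%d"%(np.degrees(a),hit))
        if hit or abs(fr)>15: break
env.dwell(.2); show("end")
```

```text
cmd-53 hit0 t7.3 pos [ 0.6148 -0.1989  0.139 ] r0.0593 a-52.91 Fr-4.9 Ft-0.1 Fz2.9 op0.267
cmd-5 hit0 t8.7 pos [ 0.6384 -0.1561  0.139 ] r0.0596 a-4.37 Fr-5.0 Ft1.9 Fz3.3 op0.270
cmd43 hit0 t10.1 pos [ 0.6227 -0.1103  0.139 ] r0.0602 a43.37 Fr-2.0 Ft1.7 Fz1.3 op0.268
cmd91 hit0 t11.6 pos [ 0.577  -0.0911  0.139 ] r0.0606 a91.90 Fr4.0 Ft1.5 Fz0.7 op0.271
cmd139 hit0 t13.0 pos [ 0.5323 -0.1128  0.1389] r0.0607 a140.29 Fr5.2 Ft-0.5 Fz3.3 op0.268
cmd187 hit0 t14.4 pos [ 0.5193 -0.1596  0.139 ] r0.0603 a-172.33 Fr5.7 Ft1.7 Fz3.1 op0.262
cmd235 hit0 t15.9 pos [ 0.5458 -0.2011  0.139 ] r0.0596 a-123.82 Fr3.8 Ft1.5 Fz-2.5 op0.269
cmd283 hit0 t17.3 pos [ 0.5928 -0.2094  0.139 ] r0.0594 a-76.53 Fr-6.0 Ft-0.2 Fz1.2 op0.269
cmd331 hit0 t18.7 pos [ 0.6311 -0.1801  0.139 ] r0.0594 a-28.64 Fr-6.0 Ft1.2 Fz2.6 op0.269
cmd379 hit0 t20.2 pos [ 0.6354 -0.1316  0.139 ] r0.0599 a19.50 Fr-4.0 Ft3.2 Fz2.6 op0.268
cmd427 hit0 t21.6 pos [ 0.6018 -0.0956  0.139 ] r0.0604 a67.86 Fr-0.0 Ft1.6 Fz-0.6 op0.267
cmd475 hit0 t23.0 pos [ 0.5526 -0.097   0.1389] r0.0606 a115.81 Fr6.4 Ft-0.5 Fz2.1 op0.270
cmd487 hit1 t23.2 pos [ 0.551  -0.098   0.1391] r0.0605 a117.56 Fr1.6 Ft-2.4 Fz1.2 op0.264
end t23.4 pos [ 0.551  -0.0979  0.139 ] r0.0606 a117.55 Fr0.1 Ft-0.6 Fz3.8 op0.269
```

Run:
```python
from h import *
a=np.radians(117.55)
for L in(12,25):
    print(env.move_straight(at(a+np.radians(10)),rate=.04,force_limit=L)); show("push%d"%L)
for n in ("scene","side"):
    f=env.grab_frame(n)
    u,v=proj(f,[*H,.13])[0].astype(int); cv2.imwrite("pics/c_%s.png"%n,cv2.resize(f["image"][max(0,v-110):v+110,max(0,u-110):u+110],(440,440)))
cv2.imwrite("pics/c.png",cv2.hconcat([cv2.resize(cv2.imread("pics/c_%s.png"%n),(400,400)) for n in("scene","side")]))
```

```text
True
push12 t23.7 pos [ 0.5511 -0.098   0.1391] r0.0605 a117.52 Fr0.9 Ft-2.5 Fz1.4 op0.267
False
push25 t24.1 pos [ 0.5493 -0.0994  0.1393] r0.0600 a119.62 Fr7.3 Ft-19.2 Fz-6.2 op0.268
```

View pics/c.png

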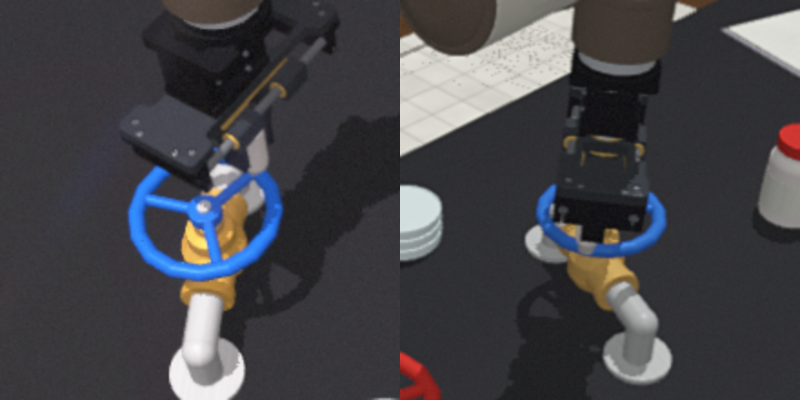

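The stop is real: a second push raised the tangential force to 19 N without the wheel advancing. The free contact angle is about 117.5°. Next I'll turn back 90° and release.

Run:
```python
from h import *
env.move_straight(at(np.radians(116)),rate=.04); show("unload")
for d in np.linspace(116,27.5,9)[1:]:
    if env.move_straight(at(np.radians(d)),rate=.06,force_limit=25): show("HIT")
env.dwell(.2); show("back")
env.gripper_to(1.0); show("open")
env.move_straight(at(np.radians(27.5),z=.27),rate=.15); show("up")
env.goto([.30,-.5,.3],[-90,0,20]); show("away")
ims=[]
for n in("scene","side"):
    f=env.grab_frame(n); ims.append(f["image"]); h=hub(f,np.array([*H,.115])); print(n,h)
    for p,a in crank(f,h): d=p[:2]-h[:2]; print(p,a,np.hypot(*d),np.degrees(np.arctan2(d[1],d[0])))
cv2.imwrite("pics/d.png",cv2.resize(cv2.hconcat(ims),(800,300)))
```

```text
unload t24.6 pos [ 0.5528 -0.0976  0.1392] r0.0600 a115.88 Fr2.8 Ft-0.8 Fz4.1 op0.271
back t27.6 pos [ 0.6298 -0.1253  0.1392] r0.0572 a27.35 Fr-5.7 Ft-2.5 Fz6.9 op0.264
open t28.8 pos [ 0.6322 -0.1239  0.139 ] r0.0600 a27.51 Fr0.8 Ft0.0 Fz0.5 op0.998
up t29.8 pos [ 0.6316 -0.1238  0.2687] r0.0595 a27.88 Fr0.0 Ft-0.3 Fz-0.5 op1.000
away t31.6 pos [ 0.3008 -0.4996  0.2998] r0.4456 a-128.64 Fr-0.6 Ft0.1 Fz-0.2 op0.997
scene [ 0.57812306 -0.15124829  0.06747951]
[ 0.6165 -0.121   0.151 ] 743 0.048864593171280446 38.24479278507486
[ 0.6776 -0.1737  0.151 ] 54 0.10197912212655373 -12.718425086117387
side [ 0.58001832 -0.15177565  0.06970681]
[ 0.6328 -0.1237  0.151 ] 350 0.0597841799819582 28.009420415385218
[ 0.5722 -0.0803  0.151 ] 93 0.07190198033965917 96.24244371058543
```

View pics/d.png

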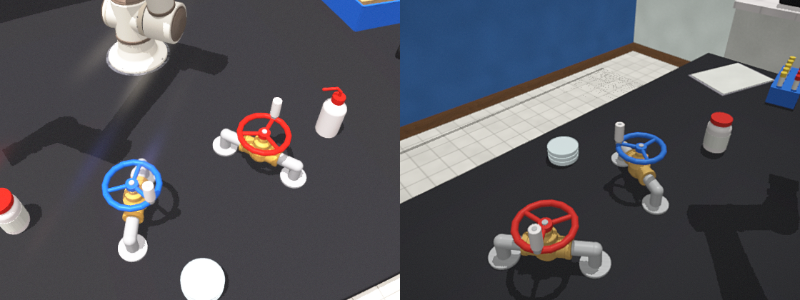

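The side view puts the crank at 28.0°, which is about 89.5° back from the stop. The scene value of 38° is wrong because the handle merged with the pipe behind it (blob of 743 px, radius 49 mm). The red valve is unchanged.

```bash
python3 -c "
from workcell import env
env.close_job()"
```

```text
the job is handed in; nothing more can be done
```

The blue valve is open to its stop and turned back a quarter turn. The gripper has let go and is clear, and the job is handed in at about 32 s of the 72 s allowed.

- **Opening:** I gripped the blue crank handle and led it counter-clockwise about 1.72 turns, until the arm met the stop at a crank angle of about 117.5°.
- **Stop check:** I pushed on twice more. The second push raised the force to 19 N against the turn, and the tool moved only about 2°, which I put down to give or slip at the pads. The stop angle is therefore good to about 2°.
- **Turning back:** I turned it back to 27.5° on the tool reading, released the handle and moved the arm away.
- **Final check:** The side camera puts the handle at 28.0° and 59.8 mm from the axis, against the 60 mm given. That is 89.5° back from the stop.
- **Disagreement:** The scene camera gave 38°. I discarded it because the handle ran together with the white pipe behind it, giving a radius of only 49 mm.
- **Red valve:** It looks the same as at the start in both views, and the arm never went near it.

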